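# Stand up the brass tasting-card stand

### The job

Two L-shaped tasting-card stands lie on their backs on the table, a brass one and a dark steel one. Tip the brass one over its corner onto its short leg, so that it stands with its card upright; do it where it is, with its corner kept down on the table and shifted by no more than 5 cm. Leave the dark steel stand, the wine glass and the gold bottle stopper where they are.

Things in the scene. Friction and masses are not known exactly. Their poses are not given: they have to be found in the camera images.
- brass_stand: Yellow brass L-shaped card stand to tip, 0.2-0.4 kg, 60 mm wide, sheet 6 mm. Starts on its back: long leg (95 mm, cream card on it) flat on the table, short leg (foot, 75 mm) upright at one end. Origin: middle of the outer corner edge, on the table. x along long leg away from the corner, y along the corner, z along short leg. Standing: x up, z level. Inner face of short leg at x = 6 mm.
- brass_foot_end (a point): Middle of the free end edge of the brass stand's short leg, 75 mm from the corner (top at the start). Pushed here or a little lower from inside the L (about 1.5 N), the stand tips: the corner edge grips the table and hardly slides; past about 50 degrees it falls onto the short leg by itself.
- dark_stand: Bystander: dark grey steel L-shaped card stand, the same shape, sizes, origin and axes as the brass one, about 0.3 kg, also lying on its back.
- glass: Bystander: large red-wine glass, 86 mm across, 215 mm tall, upright on the far side of the work. Origin: centre of its underside, z up.
- stopper: Bystander: gold-coloured turned bottle stopper, 33 mm across, 49 mm tall, upright near the middle, between the two stands. Origin: centre of its underside, z up.
Not all that is in view belongs to the job. There is more than one size of the brass_stand; the job needs the largest.

How it is judged (in metres and radians):
At the end, for the whole second after the job is handed in: The brass stand stands at rest on its short leg on the table, its card leg within 10 degrees of vertical, its corner within 55 mm of where it was at the start (angle between brass_stand's own x axis and vertical below 0.17 rad and height (world z) of brass_stand below 0.015 m and distance of brass_stand from where it was at the start of the episode below 0.055 m and linear speed of brass_stand below 0.02 m/s and angular speed of brass_stand below 0.2 rad/s); the robot touches nothing.
It fails at once if the corner of the brass stand was lifted more than 30 mm off the table (height (world z) of brass_stand above 0.03 m).
It fails at once if the dark steel stand was shifted by more than 20 mm or tipped (distance of dark_stand from where it was at the start of the episode above 0.02 m or angle between dark_stand's own z axis and vertical above 0.3 rad).
It fails at once if the wine glass was shifted by more than 30 mm or tipped (distance of glass from where it was at the start of the episode above 0.03 m or angle between glass's own z axis and vertical above 0.3 rad).
It fails at once if the stopper was shifted by more than 30 mm or tipped (distance of stopper from where it was at the start of the episode above 0.03 m or angle between stopper's own z axis and vertical above 0.5 rad).
It also fails if it takes over 32 s, if anything falls off the work surface, if the arm or the gripper's body presses on something with over 40 N, if the wrist force passes 120 N, or if a joint passes its speed limit or range.

### The arm

A 6-joint arm with a two-finger parallel gripper is mounted at the origin on the work surface; the furniture and walls round the work are solid. World frame = base frame: x ahead of the robot, y to its left, z up, the work surface at z = 0. Lengths are in m, angles in degrees, forces in N, time in s.
With the tool pointing down it reaches from about 0.35 to 0.8 m from the base axis. Payload 7.3 kg.
Tool frame: the origin (TCP) lies between the finger pads; the fingertips stand 14 mm ahead of it and the grasp point (between the pads) lies 5 mm behind it; z points along the fingers, y is the line along which they close (so a half turn about z gives the same grasp; the last joint's range is limited). The gripper opens to 85 mm and grips with 20 to 120 N. Pads are 22 mm wide; open, the fingers measure 114 mm over their backs; the gripper's body (76 mm by 85 mm) begins 54 mm behind the grasp point. The pads swing forward as they close: fully open they stand 13 mm farther back than shut.
Start: joints at [65.203, 19.595, 87.324, -0, 73.075, -8.365], TCP at [0.148, 0.504, 0.245] pointing down, gripper open.
Joint ranges: [-145.02, 145.02], [-44.19, 115.74], [2.07, 154.8], [-57.11, 237.11], [16.16, 152.29], [-177.93, 177.93]. Speed limits (degrees/s): [147.25, 147.25, 180, 180, 180, 180].

### API

Orientations are given as [roll, pitch, yaw] about the fixed x, y, z axes, in that order (R = Rz(yaw) Ry(pitch) Rx(roll)).
In Python, from plant import * gives the robot as it stands.
- The arm moves only by the tool move_arm, never from a script. Its argument "increments" is one flat list of numbers, 5 for each row, row after row: the shift along the tool's x, y, z in units of 0.03 m (1.0 is 0.03 m), then the turn about the tool's z in units of 0.1 rad (1.0 is 0.1 rad), then the opening, from 0 (shut) to 1 (fully open). A call has 1 to 8 rows; each row shifts and turns the commanded pose from where the row before left it, along the tool's axes as they then stand; what a row does not reach is not made up. A row lasts 1/10 s, in which the tool goes at most 50 mm and 8.59 degrees, less where a joint would pass 70% of its speed; a pose out of reach is approached as far as the arm can. A call with a number of a shift or a turn outside -1 to 1 is refused whole. A call with a gripper value outside its range is refused whole. The fingers move at their own pace and stop on an object; "squeeze" is the grip in N (left out, the last holds). Time passes only in rows, so rows that do not move let the fingers close. It gives the time, the measured TCP pose, the force, the opening and the grip force at its end, in the units of the state.
- get_obs(): the state, without advancing time (a new reading comes with each control period).
- read_camera(name): name is "scene" or "top"; returns (picture, depth): 384x512x3 uint8, red, green, blue; 384x512 float32, m along the optical axis (not along the pixel's ray), 0 where there is no reading.
- get_calibration(name): a dict with "camera_matrix" (3x3 intrinsics, pixels), "R" (3x3) and "t" (3): a world point X has camera coordinates R X + t. Camera axes: x right, y down, z forward; pixel columns grow to the right and rows downward; lengths in m; the calibration is good to about 2 mm. A picture is of the moment at which its call begins. get_calibration takes no time and is no camera call.
- job_done(): hands the job in; it is judged then, once.
The state is a dict: "t": time; "q": joint angles; "qvel": joint speeds; "joint_torque": joint torques, N m; "eef_pos": TCP position; "ee_rot": TCP orientation; "force": force on the tool from outside, world axes, zero at the start; "wrist_torque": the same for the moment, N m; "width": opening from 0.0 (shut) to 1.0 (fully open); "grip_force": force on a finger pad.
Only numpy, scipy, OpenCV 4.12 (cv2) and the standard library are available. Lean on these libraries where they do the work, as an engineer would, in place of code of your own. Each camera call takes 0.05 s, during which the arm holds its last target. There are 200 camera calls.

## Working session

There is one attempt and no reset: what is moved stays moved. The work goes in short steps, Python scripts to look and compute and a tool call to move; the robot and the scene stay as the last step left them, time stands still between calls to the robot, and variables do not carry over. Pictures are saved under pics/ and viewed, at most 10 in all, crops included, and the job is handed in when it is done.

Besides the shell and the picture viewer there is one more tool, called after "Request:" as name(argument=value, ...) on one line, values as JSON. move_arm: Moves the arm, as the interface text tells. Its arguments: {"type":"object","properties":{"increments":{"type":"array","items":{"type":"number","minimum":-1,"maximum":1}},"squeeze":{"type":"number"}},"required":["increments"]}

```bash
mkdir -p pics; ls
python3 - <<'E'
from plant import *
import cv2,numpy as np
for n in ("scene","top"):
    p,d=read_camera(n); np.savez(f"pics/{n}.npz",p=p,d=d); cv2.imwrite(f"pics/{n}0.png",cv2.cvtColor(p,cv2.COLOR_RGB2BGR))
    c=get_calibration(n); print(n,c)
o=get_obs();print(o["eef_pos"],o["ee_rot"],o["t"])
E
```

```text
pics
scene {'camera_matrix': array([[482.72937985,   0.        , 250.55728295],
       [  0.        , 482.72937985, 193.89682176],
       [  0.        ,   0.        ,   1.        ]]), 'R': array([[ 0.66683571, -0.74520119, -0.00230611],
       [-0.39612655, -0.35184525, -0.84810888],
       [ 0.63120036,  0.5664628 , -0.52981696]]), 't': array([-0.45107753,  0.28505465,  0.83178101])}
top {'camera_matrix': array([[372.49929255,   0.        , 255.51442852],
       [  0.        , 372.49929255, 191.5488197 ],
       [  0.        ,   0.        ,   1.        ]]), 'R': array([[-0.01825441, -0.99927183, -0.03350499],
       [-0.9976885 ,  0.02039884, -0.06481927],
       [ 0.06545554,  0.03224431, -0.99733439]]), 't': array([-0.05854139,  0.60655109,  0.89571041])}
[0.14833452 0.50325268 0.24469117] [-1.79921388e+02 -1.22080953e-02  1.63569829e+02] 0.1
```

View pics/scene0.png

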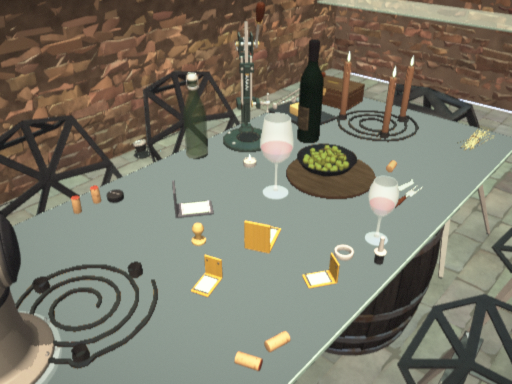

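View pics/top0.png

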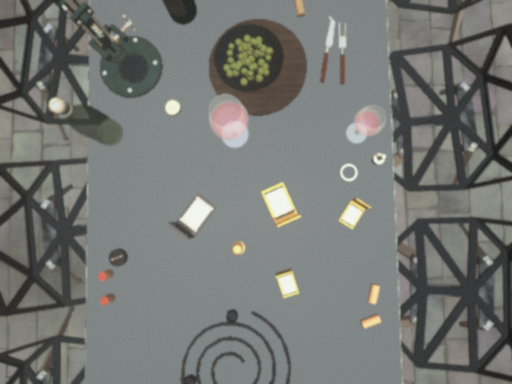

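The large stand is seen at scene (263,236) and top (281,204). There are also two smaller brass ones, at top (288,284) and (353,213). I'll measure all three and confirm the large one in a crop.

```bash
cat > h.py <<'E'
import numpy as np,cv2
from plant import *
def world(n,d):
    c=get_calibration(n);K=c["camera_matrix"]
    v,u=np.mgrid[:384,:512]
    P=np.stack([(u-K[0,2])/K[0,0]*d,(v-K[1,2])/K[1,1]*d,d],-1)
    return (P-c["t"])@c["R"]
E
python3 - <<'E'
from h import *
for n in("scene","top"):
    z=np.load(f"pics/{n}.npz");p,d=z["p"],z["d"];W=world(n,d)
    h=cv2.cvtColor(p,cv2.COLOR_RGB2HSV)
    m=((h[...,0]>14)&(h[...,0]<36)&(h[...,1]>50)&(h[...,2]>110)&(W[...,2]<.12)&(W[...,2]>-.02)&(d>0)).astype(np.uint8)
    m=cv2.morphologyEx(m,cv2.MORPH_CLOSE,np.ones((5,5),np.uint8))
    k,l,s,c=cv2.connectedComponentsWithStats(m)
    for i in range(1,k):
        if s[i,4]<40: continue
        w=W[(l==i)&(d>0)]
        lo=w[w[:,2]<.02]; hi=w[w[:,2]>.03]
        print(n,s[i],c[i].round(),"zmax",w[:,2].max().round(3))
        for t,a in(("lo",lo),("hi",hi)):
            if len(a)>8:
                r=cv2.minAreaRect(a[:,:2].astype(np.float32)*1000)
                print("  ",t,len(a),a.mean(0).round(3),np.array(r[0]).round(1),np.array(r[1]).round(1),round(r[2],1))
                print("     ",cv2.boxPoints(r).round(0).tolist())
b=cv2.cvtColor(np.load("pics/scene.npz")["p"],cv2.COLOR_RGB2BGR)[190:310,160:360]
t=cv2.cvtColor(np.load("pics/top.npz")["p"],cv2.COLOR_RGB2BGR)[170:310,220:400]
b=cv2.resize(b,(800,480),interpolation=3)[:,:400+0] if 0 else cv2.resize(b,(400,240),interpolation=3)
t=cv2.resize(t,(400,311),interpolation=3)
cv2.imwrite("pics/crop.png",cv2.resize(np.vstack([b,t]),None,fx=1,fy=1))
E
```

```text
scene [125  16  20  19 136] [136.  26.] zmax 0.067
   lo 78 [1.611 1.763 0.   ] [1610.8 1764.6] [127.9  39.4] 7.7
      [[1545.0, 1776.0], [1550.0, 1737.0], [1677.0, 1754.0], [1672.0, 1793.0]]
   hi 40 [1.662 1.755 0.044] [1659.7 1755.7] [75.1 40.4] 9.9
      [[1619.0, 1769.0], [1626.0, 1729.0], [1700.0, 1742.0], [1693.0, 1782.0]]
scene [325  75  18  16 166] [334.  81.] zmax 0.074
   hi 166 [1.432 0.248 0.07 ] [1421.8  246.3] [163.7  65. ] 30.6
      [[1335.0, 233.0], [1368.0, 177.0], [1509.0, 260.0], [1476.0, 316.0]]
scene [349  80  16  11  91] [354.  85.] zmax 0.074
   hi 91 [1.451 0.172 0.07 ] [1450.5  162.3] [123.9  54.3] 28.2
      [[1383.0, 157.0], [1409.0, 109.0], [1518.0, 168.0], [1492.0, 216.0]]
scene [289 102  10  14 111] [294. 108.] zmax 0.121
   lo 19 [1.214 0.278 0.017] [1219.7  280.7] [138.1  27. ] 38.7
      [[1157.0, 248.0], [1174.0, 227.0], [1282.0, 313.0], [1265.0, 334.0]]
   hi 69 [1.17  0.236 0.049] [1126.6  207.4] [219.1  27.8] 36.3
      [[1030.0, 154.0], [1047.0, 131.0], [1223.0, 261.0], [1207.0, 283.0]]
scene [461 129  32  21 284] [476. 138.] zmax 0.024
   lo 
[... 4824 characters left out ...]
269  23  29 222] [287. 283.] zmax 0.054
   lo 160 [ 0.372 -0.145  0.002] [ 379.9 -142.9] [66.9 43.7] 17.4
      [[341.0, -132.0], [355.0, -174.0], [418.0, -154.0], [405.0, -112.0]]
   hi 49 [ 0.41  -0.133  0.045] [ 409.3 -133.5] [ 4.8 38.6] 18.1
      [[401.0, -116.0], [413.0, -153.0], [418.0, -151.0], [406.0, -114.0]]
top [370 284  10  20 159] [374. 293.] zmax 0.026
   lo 134 [ 0.356 -0.35   0.016] [ 352.  -352.9] [26.4 48.5] 79.8
      [[326.0, -362.0], [374.0, -370.0], [378.0, -344.0], [330.0, -336.0]]
top [362 316  20  13 158] [371. 322.] zmax 0.023
   lo 130 [ 0.288 -0.338  0.015] [ 287.4 -342.7] [26.6 48.8] 17.8
      [[267.0, -323.0], [282.0, -370.0], [308.0, -362.0], [293.0, -315.0]]
```

View pics/crop.png

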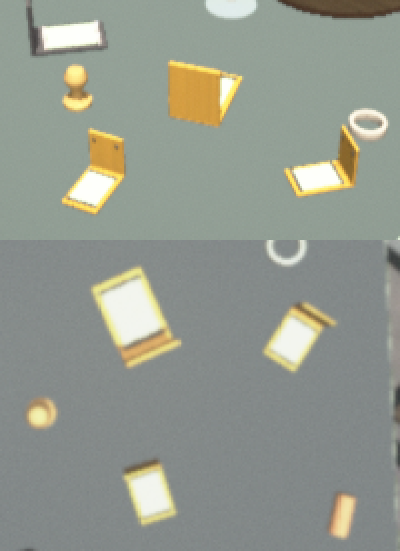

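Candidates, all brass: top (281,204) is 75 mm tall and 60 mm wide. Top (288,284) and (353,213) are about 52 mm tall and 40 mm wide. The crop confirms that the first is the largest, so it is the target. Its corner is at about (0.531,-0.148) and its x axis points at about 24°. I'll turn the tool x axis into the push direction (yaw 203.8°) and shut the fingers.

Request:
move_arm(increments=[0,0,0,-1,0,0,0,0,-1,0,0,0,0,-1,0,0,0,0,-1,0,0,0,0,-1,0,0,0,0,-1,0,0,0,0,-1,0,0,0,0,0,0], squeeze=20)

```text
t: 0.9
eef_pos: [0.1484, 0.5034, 0.245]
ee_rot: [-180.0, -0.0, -156.3]
force: [-0.4, -0.0, 0.1]
width: -0.0
grip_force: 0.0
```

Request:
move_arm(increments=[-0.16,-1,0,0,0,-0.16,-1,0,0,0,-0.16,-1,0,0,0,-0.16,-1,0,0,0,-0.16,-1,0,0,0,-0.16,-1,0,0,0,-0.16,-1,0,0,0,-0.16,-1,0,0,0])

```text
t: 1.7
eef_pos: [0.2804, 0.2981, 0.2453]
ee_rot: [180.0, -0.0, -156.5]
force: [0.7, 0.3, 0.3]
width: -0.001
grip_force: 0.0
```

Request:
move_arm(increments=[-0.16,-1,0,0,0,-0.16,-1,0,0,0,-0.16,-1,0,0,0,-0.16,-1,0,0,0,-0.16,-1,0,0,0,-0.16,-1,0,0,0,-0.16,-1,0,0,0,-0.16,-1,0,0,0])

```text
t: 2.5
eef_pos: [0.412, 0.0936, 0.2452]
ee_rot: [180.0, -0.0, -156.5]
force: [-0.2, 1.2, 0.4]
width: 0.004
grip_force: 0.0
```

Request:
move_arm(increments=[-0.17,-1,0,0,0,-0.17,-1,0,0,0,-0.17,-1,0,0,0,-0.17,-1,0,0,0,-0.17,-1,0,0,0,-0.17,-1,0,0,0,-0.17,-1,0,0,0,0,0,0,0,0])

```text
t: 3.3
eef_pos: [0.5299, -0.086, 0.2446]
ee_rot: [-180.0, -0.0, -156.7]
force: [0.5, 0.8, -0.5]
width: 0.002
grip_force: 0.0
```

Request:
move_arm(increments=[-0.2,-0.95,0,0,0,-0.2,-0.95,0,0,0,0,0,1,0,0,0,0,1,0,0,0,0,1,0,0,0,0,1,0,0,0,0,0,0,0,0,0,0,0,0])

```text
t: 4.1
eef_pos: [0.5624, -0.1301, 0.1257]
ee_rot: [180.0, -0.0, -156.4]
force: [0.1, -0.1, 0.8]
width: -0.001
grip_force: 0.0
```

```bash
cat > look.py <<'E'
import sys
from h import *
n=sys.argv[1]
p,d=read_camera("scene");q,e=read_camera("top")
b=cv2.resize(cv2.cvtColor(p,cv2.COLOR_RGB2BGR)[130:310,160:340],(400,400),interpolation=3)
t=cv2.resize(cv2.cvtColor(q,cv2.COLOR_RGB2BGR)[150:290,210:350],(400,400),interpolation=3)
cv2.imwrite(f"pics/{n}.png",np.hstack([b,t]))
o=get_obs();print(o["eef_pos"],o["ee_rot"],o["force"],o["t"])
E
python3 look.py a
```

```text
[ 0.56342102 -0.13060677  0.12719448] [-1.79885121e+02  1.27501802e-01 -1.56345500e+02] [ 0.54276227 -0.19785424  0.34566253] 4.2
```

View pics/a.png

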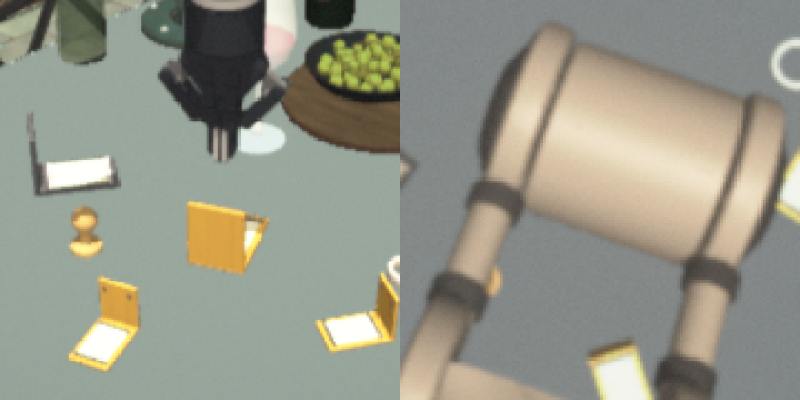

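The shut fingertip hangs above the L's inside at scene crop (220,155), and the foot is at crop (215,235). Computed offset from the corner is 37 mm along the leg and 3 mm sideways. Next I'll go down and start a gentle push.

Request:
move_arm(increments=[0,0,0.7,0,0,0,0,0.7,0,0,0,0,0.6,0,0,0,0,0,0,0])

```text
t: 4.6
eef_pos: [0.562, -0.1303, 0.0648]
ee_rot: [179.9, -0.1, -156.3]
force: [0.0, -0.9, 0.4]
width: -0.0
grip_force: 0.0
```

Request:
move_arm(increments=[0.2,-0.02,0,0,0,0.2,-0.02,0,0,0,0.2,-0.02,0,0,0,0.2,-0.02,0,0,0,0.2,0,0,0,0,0,0,0,0,0])

```text
t: 5.2
eef_pos: [0.5354, -0.1453, 0.0656]
ee_rot: [-180.0, 0.0, -156.4]
force: [1.2, 0.7, 0.8]
width: 0.002
grip_force: 0.7
```

```bash
python3 look.py b
```

```text
[ 0.53614233 -0.1450096   0.06557482] [-1.79976247e+02  3.71947161e-02 -1.56348790e+02] [0.80550187 0.22858485 1.47812864] 5.3
```

View pics/b.png

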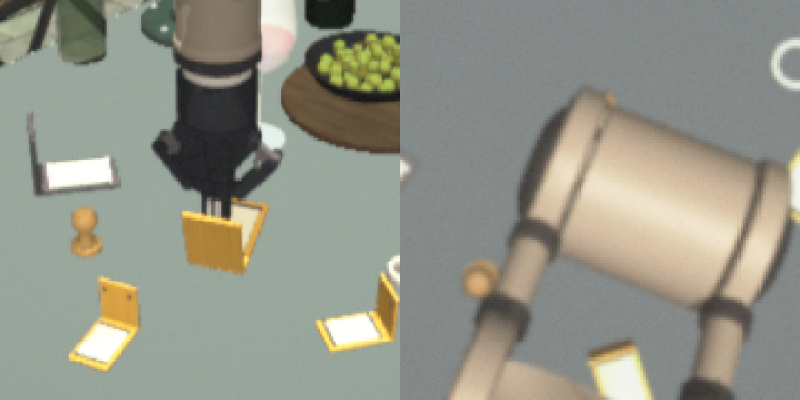

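The stand has begun to tip about its corner: the foot in the scene crop at (215,240) leans toward the robot and the card leg has lifted. I'll keep pushing while lowering slightly.

Request:
move_arm(increments=[0.2,0,0.04,0,0,0.2,0,0.04,0,0,0.2,0,0.04,0,0,0.2,0,0.04,0,0,0.2,0,0.04,0,0,0.2,0,0.04,0,0,0,0,0,0,0])

```text
t: 6.0
eef_pos: [0.5019, -0.1595, 0.0578]
ee_rot: [179.9, -0.1, -156.4]
force: [0.5, 0.3, 0.5]
width: 0.003
grip_force: 0.0
```

```bash
python3 look.py c
```

```text
[ 0.50290575 -0.15940284  0.05811727] [ 1.79994970e+02  3.25221395e-03 -1.56346832e+02] [ 0.117797   -0.21615055 -0.46842923] 6.1
```

View pics/c.png

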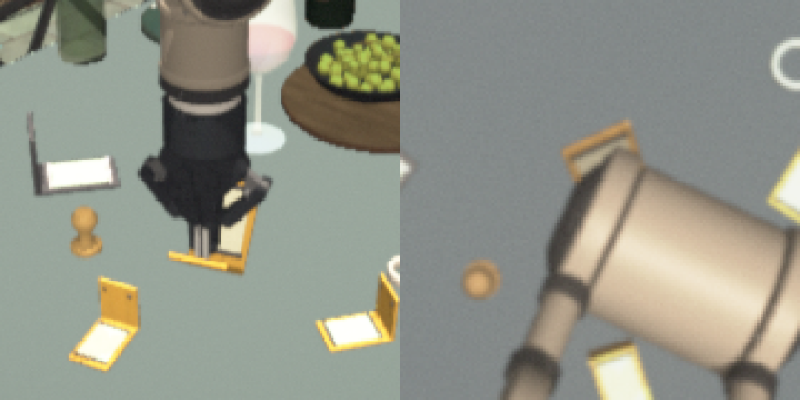

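It is now at roughly 50°, with the foot's end edge low at scene crop (205,260). I'll push a little more, then wait.

Request:
move_arm(increments=[0.15,0,0.05,0,0,0.15,0,0.05,0,0,0.15,0,0.05,0,0,0,0,0,0,0,0,0,0,0,0])

```text
t: 6.6
eef_pos: [0.4906, -0.1648, 0.0536]
ee_rot: [180.0, 0.0, -156.3]
force: [-0.4, -0.2, 0.7]
width: 0.003
grip_force: 0.0
```

```bash
python3 look.py d
```

```text
[ 0.49077469 -0.1647125   0.05363951] [-1.79994077e+02  1.50963004e-02 -1.56329796e+02] [ 0.20104651 -0.34377773  0.68718418] 6.7
```

View pics/d.png

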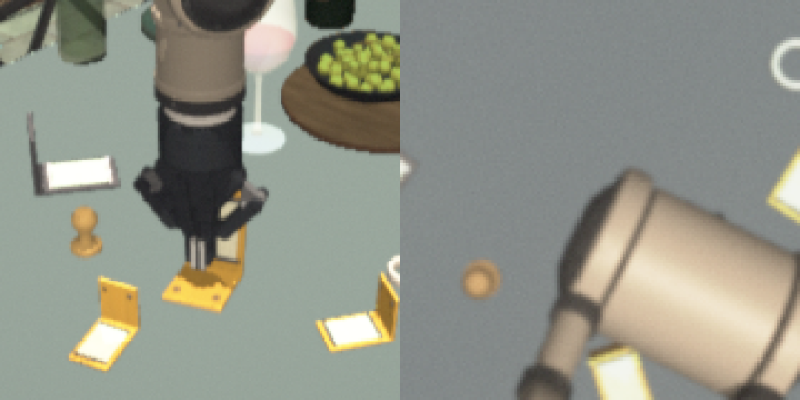

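The stand has dropped onto its short leg, foot flat at scene crop (205,285). The fingers are clear of the card, so I'll retreat straight up, then away, and look.

Request:
move_arm(increments=[0,0,-0.4,0,0,0,0,-0.7,0,0,0,0,-1,0,0,0,0,-1,0,0,0,0,-1,0,0,0,0,-1,0,0,0,0,-1,0,0,0,0,-0.5,0,0])

```text
t: 7.5
eef_pos: [0.4914, -0.1649, 0.2555]
ee_rot: [-179.8, 0.2, -156.3]
force: [0.0, -0.4, -0.6]
width: -0.001
grip_force: 0.0
```

Request:
move_arm(increments=[0,1,0,0,0,0,1,0,0,0,0,1,0,0,0,0,1,0,0,0,0,1,0,0,0,0,1,0,0,0,0,1,0,0,0,0,0,0,0,0])

```text
t: 8.3
eef_pos: [0.4048, 0.03, 0.2526]
ee_rot: [180.0, 0.1, -156.1]
force: [0.4, -0.3, 0.2]
width: -0.001
grip_force: 0.0
```

```bash
python3 look.py e
python3 - <<'E'
from h import *
p,d=read_camera("top");W=world("top",d);h=cv2.cvtColor(p,cv2.COLOR_RGB2HSV)
m=(h[...,0]>12)&(h[...,0]<36)&(h[...,1]>50)&(np.hypot(W[...,0]-.5,W[...,1]+.16)<.09)
for a,b in((-.01,.02),(.03,.2)):
    w=W[m&(W[...,2]>a)&(W[...,2]<b)]
    if len(w):
        r=cv2.minAreaRect(w[:,:2].astype(np.float32)*1000); print(len(w),w.mean(0).round(3),w[:,2].max(),r)
E
```

```text
[0.40640571 0.02791288 0.25249687] [-1.79938081e+02  8.26152609e-02 -1.56222165e+02] [ 0.24223265 -0.22207033 -0.34715422] 8.4
690 [ 0.488 -0.165  0.005] 0.01947238619304671 ((476.08209228515625, -166.7720489501953), (116.46615600585938, 75.46996307373047), 8.812505722045898)
128 [ 0.511 -0.148  0.08 ] 0.09682813641779857 ((479.5419921875, -139.054931640625), (49.10915756225586, 131.23109436035156), 78.51866149902344)
```

View pics/e.png

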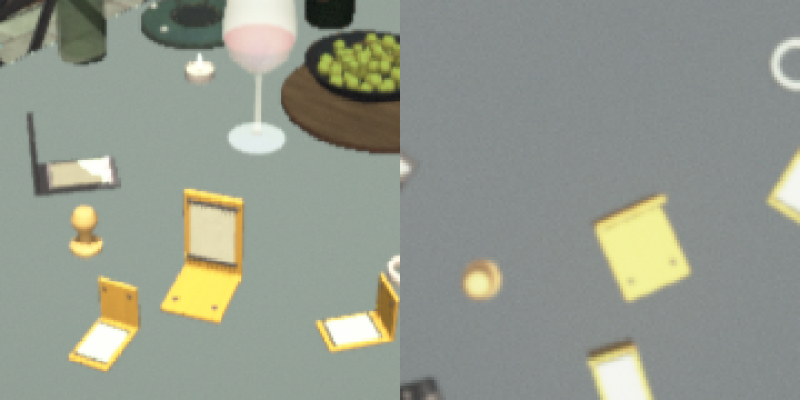

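The brass stand is upright: the card is at scene crop (213,230), the foot lies flat at (200,290), and the corner has hardly moved. The bystanders are undisturbed.

```bash
python3 -c "
from plant import *
print(job_done())"
```

```text
the job is handed in; nothing more can be done
None
```

The largest brass stand was tipped over its corner and is standing upright on its short leg with the corner hardly shifted, the dark stand, glass and stopper look undisturbed in the last picture, and the job was handed in at about 8.5 s (no verdict came back).

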